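# Drag the parts tray out from under the plank with a hook, against a sprung buffer

### The job

With the red-handled drag hook, catch the blue parts tray behind its front wall and drag it out from under the plank, centred and square against the sprung buffer plate, pressing the plate in firmly, with about 10 N on the plate, for a second; never slam or force it. Then ease the hook off slowly so that the tray stays resting against the plate, and lay the hook back upright on its wooden rest the way you found it. Keep the socket standing in the tray, do not touch the tray with the gripper or arm, and leave the ratchet, funnel and gauge alone.

Things in the scene. Friction and masses are not known exactly. Their poses are not given: they have to be found in the camera images.
- hook: Drag hook, 0.26 kg, lying on its wooden rest. Red block grip 90 long (x) x 28 wide (y) x 48 mm high; a 9 mm round steel rod leaves its +x end at 30 mm above its underside and runs along +x to 165 mm from the origin, where it turns straight down into the tip. Origin: centre of the grip's underside; z up, +x from grip to tip. Balance point about 8 mm from the origin towards the tip.
- rest: Dark wooden rest block fixed to the bench, 70 (x) x 40 (y) x 24 mm high, flat top, on which the hook's grip lies. Origin: centre of its underside; the top is 24 mm above it.
- hook_tip (a point): Lower end of the hook's downturned 9 mm round tip, at (165, 0, -22) mm in the hook's frame, so 22 mm below the grip's underside; the tip's upright part reaches from here up to the rod.
- tray: Blue open tray, loose, outer 90 (x) x 120 (y) x 36 mm high, walls and floor 4 mm, 0.4 to 0.85 kg (hidden). A rim-high wall at x = 0 divides it into a front half (-x, empty, 39 mm clear) and a back half (+x, with the socket). Origin: centre of its underside; -x is its front, facing the robot; its back is under the plank. Sliding drag some 2 to 7 N (hidden).
- tray_front (a point): Middle of the top edge of the tray's front wall, on its outer face; the wall is 4 mm thick towards +x of the tray.
- socket: Chrome spark plug socket, 25 mm diameter, 58 mm high, standing loose in the back half of the tray. Origin: centre of its underside.
- buffer: Sprung buffer fixed to the bench. z up, +x points away from the robot, to where the tray comes from. An aluminium strip 50 mm wide, 5 mm high (10 at its near end) lies from x = -130 to 0 mm; on it a dark block 25 mm high carries a sprung upright rubber plate, 80 mm wide, 6 to 25 mm above the bench, facing +x. The block ends 70 mm behind the plate's face.
- buffer_zero (a point): Point on the bench at the buffer's origin, in the middle of its width. The block is clamped anywhere along the strip: the unpressed plate's face lies 0 to 30 mm from here along the buffer's +x. How far is NOT measured: it must be felt (or seen). The spring gives 2 N per mm from 0 N at rest; the plate meets a hard stop after 12 mm.
- plank: Pine plank on brick piers, fixed, parallel to y: 140 mm deep (x), 1100 mm long, underside 120 mm and top 142 mm above the bench. Origin: below the plank's centre, on the bench. Piers stand 340 to 540 mm either side of the origin.
- ratchet: Black-handled ratchet lying on the bench, 192 mm long along its x, 34 mm wide, 25 mm high, origin under it, 97 mm from its head's end.
- funnel: Green plastic funnel standing mouth down on the bench, 90 mm diameter, 105 mm high. Origin: centre of its mouth.
- gauge: Yellow tyre tread gauge lying on the plank, about 26 x 98 x 12 mm, origin under its body.
Mind the look-alikes: they are no part of the job. Leave any pink look-alike of the hook alone.

How it is judged:
By the outcome, as a careful person would: the job done as asked, in the order asked, and still so for the second after the job is handed in, with the robot touching nothing.
It also fails if it takes over 72 s, if anything falls off the work surface, if the arm or the gripper's body presses on something with over 40 N, if the wrist force passes 120 N, or if a joint passes its speed limit or range.

### The arm

A 7-joint arm with a two-finger parallel gripper is mounted at the origin on the work surface. World frame = base frame: x ahead of the robot, y to its left, z up, the work surface at z = 0. Lengths are in m, angles in rad, forces in N, time in s.
With the tool pointing down it reaches from about 0.35 to 0.9 m from the base axis. Payload 19.9 kg.
Tool frame: the origin (TCP) lies at the very end of the fingers, on their centre line; the grasp point (between the pads) lies 19 mm behind it (ctrl.grip_depth is the distance from the TCP to the grasp point, in m); z points along the fingers, y is the line along which they close (so a half turn about z gives the same grasp; the last joint's range is limited). The gripper opens to 85 mm and grips with 20 to 120 N. Pads are 22 mm wide; open, the fingers measure 114 mm over their backs; the gripper's body (76 mm by 85 mm) begins 54 mm behind the grasp point. The pads swing forward as they close: fully open they stand 13 mm farther back than shut.
Start: joints at [1.284, 0.417, -0.01, 1.614, 0.005, 1.111, -0.053], TCP at [0.151, -0.606, 0.231] pointing down, gripper open.
Joint ranges: [-2.81, 2.81], [-0.39, 2.02], [-1.27, 1.25], [0.06, 2.57], [-1.19, 4.33], [0.19, 2], [-2.82, 2.82]. Speed limits (rad/s): [1.89, 1.89, 2.39, 2.39, 3.01, 3.01, 3.01].

### API

Orientations are given as a rotation vector (axis times angle).
In Python, from plant import ctrl gives the robot as it stands. The module is installed in compiled form; this text tells all that it offers.
- The arm moves only by the tool servo_tool, never from a script. Its argument "plan" is a list of rows, each a list of 3 entries, a list of its own where there are three numbers: the shift along the tool's x, y, z in m, then the turn, a rotation vector about the tool's x, y, z in rad, then the finger opening in m, from 0 to 0.0854. A call has 1 to 5 rows; each row shifts and turns the commanded pose from where the row before left it, along the tool's axes as they then stand; what a row does not reach is not made up. A row lasts 1/12 s, in which the tool goes at most 41.7 mm and 7.16 degrees, less where a joint would pass 70% of its speed; a pose out of reach is approached as far as the arm can. A call with a gripper value outside its range is refused whole. The fingers move at their own pace and stop on an object; "grip_force" is the grip in N (left out, the last holds). Time passes only in rows, so rows that do not move let the fingers close. It gives the time, the measured TCP pose, the force, the opening and the grip force at its end, in the units of the state.
- ctrl.sense(): the state, without advancing time (a new reading comes with each control period).
- ctrl.capture(name): name is "side" or "top" or "wrist"; returns a dict with "pixels" (480x640x3 uint8, red, green, blue), "z_map" (480x640 float32, m along the optical axis (not along the pixel's ray), 0 where there is no reading), "mtx" (3x3 intrinsics, pixels), "R" (3x3) and "t" (3): a world point X has camera coordinates R X + t. Camera axes: x right, y down, z forward; pixel columns grow to the right and rows downward; lengths in m; the calibration is good to about 2 mm. A picture is of the moment at which its call begins.
- ctrl.hand_in(): hands the job in; it is judged then, once.
The state is a dict: "clock": time; "joint_positions": joint angles; "dq": joint speeds; "tau": joint torques, N m; "eef_pos": TCP position; "eef_rot": TCP orientation; "contact_force": force on the tool from outside, world axes, zero at the start; "moment": the same for the moment, N m; "finger_gap": opening from 0.0 (shut) to 1.0 (fully open); "gripper_force": force on a finger pad.
Only numpy, scipy, OpenCV 4.12 (cv2) and the standard library are available. Lean on these libraries where they do the work, as an engineer would, in place of code of your own. Each camera call takes 0.05 s, during which the arm holds its last target. There are 200 camera calls.

## Working session

There is one attempt and no reset: what is moved stays moved. The work goes in short steps, Python scripts to look and compute and a tool call to move; the robot and the scene stay as the last step left them, time stands still between calls to the robot, and variables do not carry over. Pictures are saved under pics/ and viewed, at most 10 in all, crops included, and the job is handed in when it is done.

Besides the shell and the picture viewer there is one more tool, called after "Request:" by a JSON object that holds its "fn" and its "kwargs", one argument or row to a line. servo_tool: Moves the arm, as the interface text tells. Its arguments: {"type":"object","properties":{"plan":{"type":"array"},"grip_force":{"type":"number"}},"required":["plan"]}

```bash
mkdir -p pics; cat > h.py <<'E'
import numpy as np, cv2, pickle
from plant import ctrl
def cap(n,tag):
    d=ctrl.capture(n); pickle.dump(d,open(f'pics/{tag}.pkl','wb'))
    cv2.imwrite(f'pics/{tag}.png',d['pixels'][:,:,::-1]); return d
def load(tag): return pickle.load(open(f'pics/{tag}.pkl','rb'))
def cloud(d):
    v,u=np.mgrid[0:480,0:640]; z=d['z_map']
    p=np.stack([(u-d['mtx'][0,2])/d['mtx'][0,0]*z,(v-d['mtx'][1,2])/d['mtx'][1,1]*z,z],-1)
    w=(p-d['t'])@d['R']; w[z==0]=np.nan; return w
def ray(d,u,v,zw):
    r=d['R'].T@np.linalg.inv(d['mtx'])@np.array([u,v,1.]); c=-d['R'].T@d['t']
    return c+r*(zw-c[2])/r[2]
E
python3 - <<'E'
from h import *
for n in ('top','side'):
    d=cap(n,n+'0'); print(n,-d['R'].T@d['t'],d['R'][2])
s=ctrl.sense();print({k:np.round(v,3) for k,v in s.items()})
E
```

```text
top [ 0.45613714 -0.14350515  1.38822585] [ 0.05700191  0.01820725 -0.99820803]
side [0.49890054 1.15698505 0.9247032 ] [ 0.01844541 -0.83969913 -0.54273856]
{'clock': np.float64(0.1), 'joint_positions': array([ 1.284,  0.418, -0.01 ,  1.614,  0.005,  1.111, -0.053]), 'dq': array([ 0.002, -0.001, -0.002, -0.001,  0.   , -0.   ,  0.   ]), 'tau': array([ 3.0000e-03, -8.6582e+01,  6.8200e-01, -4.3564e+01,  1.9000e-02,
        5.0000e-03,  0.0000e+00]), 'eef_pos': array([ 0.151, -0.606,  0.231]), 'eef_rot': array([-3.117, -0.384,  0.   ]), 'contact_force': array([ 0.602, -1.025, -0.621]), 'moment': array([-0.041, -0.036, -0.022]), 'gripper_force': np.float64(0.0), 'finger_gap': np.float64(0.999)}
```

View pics/top0.png

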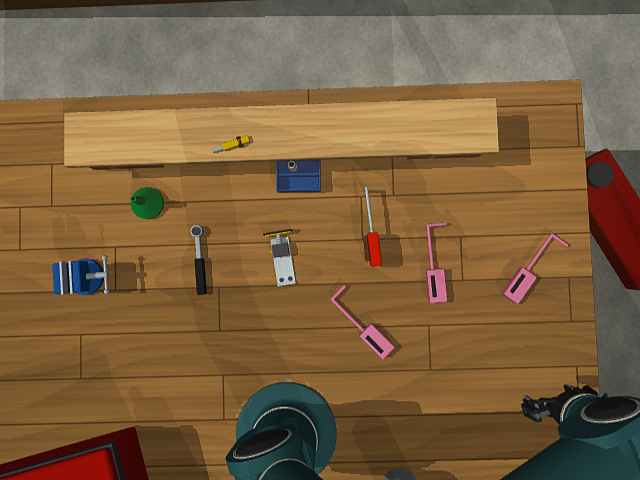

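View pics/side0.png

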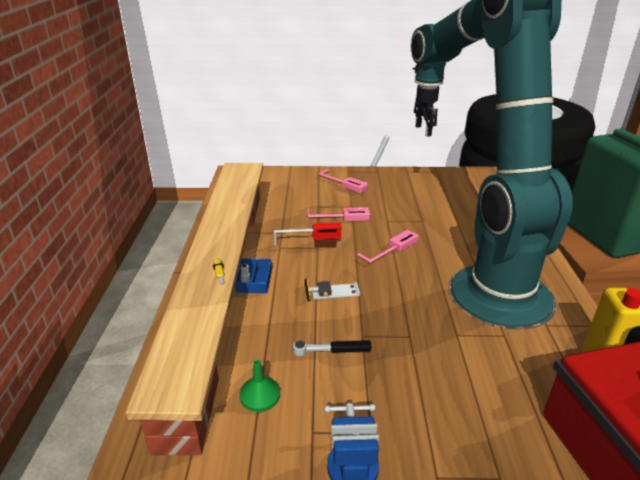

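The top view shows the red hook's grip at (374,249) with its rod running to (367,188). The tray is at (299,177), the socket at (291,165), and the buffer at (283,258) with its plate at (278,233). The pink look-alikes are to the right and below. The side view agrees, with the hook grip at (327,231), its tip at (276,240) and the tray at (253,275).

```bash
cat > m.py <<'E'
from h import *
import sys
def rep(name,P):
    P=P[np.isfinite(P).all(1)]
    if len(P)<8: print(name,len(P));return
    r=cv2.minAreaRect((P[:,:2]*1000).astype(np.float32))
    print(name,len(P),'rect c',np.round(r[0],1),'sz',np.round(r[1],1),'ang',round(r[2],1),'z pct',np.round(np.percentile(P[:,2],[2,50,98])*1000,1))
for n in sys.argv[1:]:
    d=load(n); W=cloud(d); I=d['pixels']; hsv=cv2.cvtColor(I,cv2.COLOR_RGB2HSV); H,S,V=[hsv[...,i].astype(int) for i in range(3)]
    x,y,z=W[...,0],W[...,1],W[...,2]
    box=lambda a,b,c,e:(x>a)&(x<b)&(y>c)&(y<e)
    red=((H<6)|(H>174))&(S>200)&(V>90)&box(.3,.9,-.5,.1)
    rep(n+' grip all',W[red]); rep(n+' grip top',W[red&(z>.062)])
    tip=W[box(.3,.95,-.45,-.2)&(z>.02)&~red&(S<90)]; rep(n+' rod',tip)
    blue=(H>100)&(H<130)&(S>120)&box(.5,.95,-.3,.2)
    rep(n+' tray',W[blue]); rep(n+' rim',W[blue&(z>.030)])
    buf=W[box(.3,.75,-.12,.1)&(z>.004)&~blue]; rep(n+' buf',buf);rep(n+' buf>18',buf[buf[:,2]>.018])
    rep(n+' sock',W[box(.6,.85,-.15,.1)&(z>.05)&(z<.07)])
    rep(n+' plank',W[(z>.13)&(z<.15)&(x>.6)&(S<140)])
    rep(n+' rest',W[(V<100)&box(.4,.7,-.4,-.2)&(z>.012)&(z<.03)])
E
python3 m.py top0 side0
python3 - <<'E'
from h import *
t=cv2.imread('pics/top0.png');s=cv2.imread('pics/side0.png')
a=cv2.resize(t[145:300,235:400],(660,620)); a=cv2.resize(t[145:295,245:395],(400,400),interpolation=2);b=cv2.resize(s[200:320,220:370],(500,400),interpolation=2)
cv2.imwrite('pics/c0.png',np.hstack([a,b[:,:400]]))
E
```

```text
top0 grip all 352 rect c [ 487.6 -250.7] sz [88.1 27.7] ang 6.5 z pct [65.8 73.3 79.3]
top0 grip top 347 rect c [ 487.7 -251.1] sz [88.1 27. ] ang 6.5 z pct [67.4 73.3 79.3]
top0 rod 237 rect c [ 613.  -321.2] sz [218.3 501. ] ang 86.9 z pct [ 24.8  56.7 141. ]
top0 tray 930 rect c [666.  -30.2] sz [233.2 185.5] ang 9.9 z pct [ 0.1  6.4 39.7]
top0 rim 197 rect c [685.8 -41. ] sz [237.2 169. ] ang 21.6 z pct [30.5 35.9 41.6]
top0 buf 4095 rect c [525.  -10.1] sz [450.  219.8] ang 0.0 z pct [  4.1   8.2 146.2]
top0 buf>18 1671 rect c [576.3  -9.9] sz [219.8 347.2] ang 90.0 z pct [ 19.6 140.8 147.4]
top0 sock 53 rect c [721.2 -38. ] sz [19.5 18.8] ang 44.2 z pct [51.  62.9 67.6]
top0 plank 23449 rect c [788.9 -14. ] sz [ 141.8 1101.7] ang 0.0 z pct [137.1 142.8 147.8]
top0 rest 80 rect c [ 553.7 -231.4] sz [190.1  10.9] ang 2.1 z pct [15.6 25.  29.6]
side0 grip all 413 rect c [ 486.1 -304.2] sz [158.7  86.8] ang 86.5 z pct [26.3 55.6 75.5]
side0 grip top 182 rect c [ 489.7 -249.8] sz [85.6 37.4] ang 2.3 z pct [63.3 71.8 76.1]
side0 rod 124 rect c [ 596.8 -239.6] sz [124.1  17.3] ang 6.5 z pct [22.9 56.9 62.3]
side0 tray 889 rect c [700.6 -51.1] sz [132.  88.] ang 89.0 z pct [ 2.  20.1 38.2]
side0 rim 236 rect c [700.1 -51. ] sz [131.8  87.8] ang 89.7 z pct [30.2 34.2 39.9]
side0 buf 1909 rect c [525.5  -9.9] sz [219.8 448.8] ang 90.0 z pct [  4.1  18.9 145.5]
side0 buf>18 965 rect c [614.8 -10.4] sz [270.3 219.8] ang 0.2 z pct [ 19.8 139.7 146.1]
side0 sock 47 rect c [723.8 -36.9] sz [17.6 27.7] ang 8.7 z pct [51.5 60.7 66.5]
side0 plank 15055 rect c [1151.4 -717.2] sz [2492.5 1034.9] ang 88.5 z pct [134.3 143.1 146.8]
side0 rest 114 rect c [ 494.1 -232.9] sz [65.  19.9] ang 5.7 z pct [12.6 22.2 28.7]
```

View pics/c0.png

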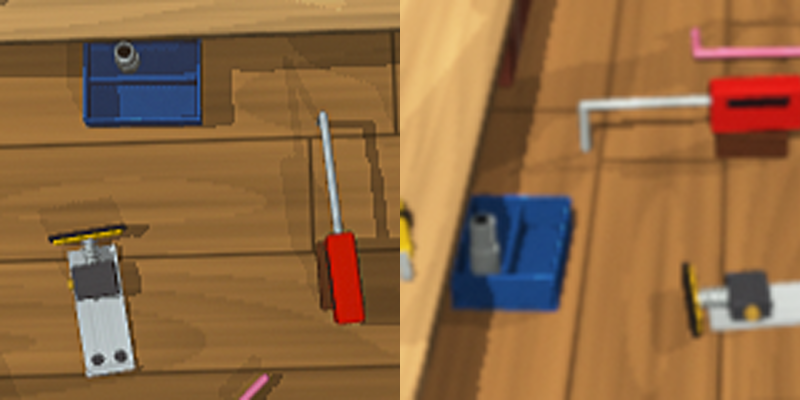

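The crop shows the tray nearly square to the image at (143,82). The buffer is yawed a few degrees, with its plate running (50,240)–(123,230), and the hook rod ends at (322,115). Next I'll move to a vantage point above the work for wrist views.

Request:
{"fn": "servo_tool", "kwargs": {
  "plan": [
    [[0.026,-0.026,-0.01],[0,0,0],0.0854],
    [[0.026,-0.026,-0.01],[0,0,0],0.0854],
    [[0.026,-0.026,-0.01],[0,0,0],0.0854],
    [[0.026,-0.026,-0.01],[0,0,0],0.0854],
    [[0.026,-0.026,-0.01],[0,0,0],0.0854]
  ]
}}

```text
clock: 0.52
eef_pos: [0.2466, -0.4469, 0.2814]
eef_rot: [-3.118, -0.383, 0.001]
contact_force: [1.3, -0.3, 1.1]
finger_gap: 1.001
gripper_force: 0.0
```

Request:
{"fn": "servo_tool", "kwargs": {
  "plan": [
    [[0.026,-0.026,-0.01],[0,0,0],0.0854],
    [[0.026,-0.026,-0.01],[0,0,0],0.0854],
    [[0.026,-0.026,-0.01],[0,0,0],0.0854],
    [[0.026,-0.026,-0.01],[0,0,0],0.0854],
    [[0.026,-0.026,-0.01],[0,0,0],0.0854]
  ]
}}

```text
clock: 0.93
eef_pos: [0.3411, -0.2893, 0.3317]
eef_rot: [3.118, 0.384, -0.001]
contact_force: [0.5, -0.2, 0.1]
finger_gap: 0.999
gripper_force: 0.0
```

Request:
{"fn": "servo_tool", "kwargs": {
  "plan": [
    [[0.026,-0.026,-0.01],[0,0,0],0.0854],
    [[0.026,-0.026,-0.01],[0,0,0],0.0854],
    [[0.026,-0.026,-0.01],[0,0,0],0.0854],
    [[0.02,-0.02,-0.01],[0,0,0.06],0.0854],
    [[0,0,0],[0,0,0.06],0.0854]
  ]
}}

```text
clock: 1.35
eef_pos: [0.4148, -0.1674, 0.373]
eef_rot: [3.135, 0.203, 0.004]
contact_force: [0.6, 0.5, 0.5]
finger_gap: 1.0
gripper_force: 0.0
```

```bash
python3 - <<'E'
from h import *
d=cap('wrist','w1'); print(-d['R'].T@d['t'],d['R'].round(3)); s=ctrl.sense(); print(s['clock'],s['eef_pos'],s['eef_rot'],s['contact_force'])
d=cap('top','top1');d=cap('side','side1')
E
```

```text
[ 0.49773833 -0.1565128   0.51587131] [[ 0.128 -0.992  0.001]
 [-0.937 -0.121  0.326]
 [-0.324 -0.042 -0.945]]
1.4 [ 0.41333891 -0.16990136  0.37200627] [3.13537253e+00 1.91140326e-01 1.75372226e-03] [ 0.11968042 -1.36566907 -1.06702581]
```

View pics/w1.png

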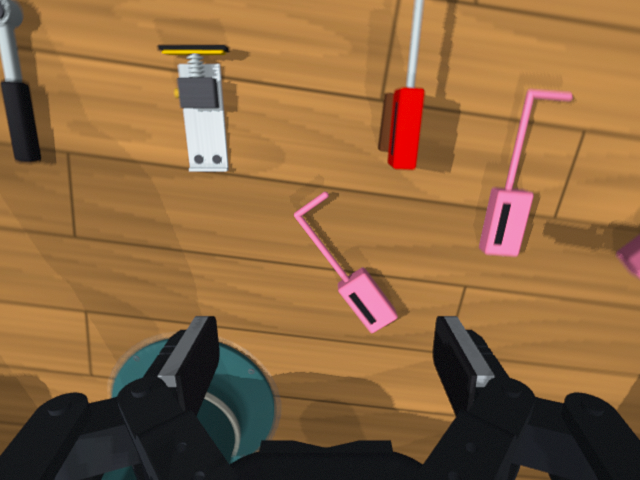

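The wrist view shows the buffer at (205,110), the hook grip at (406,128), and the pink hooks. The camera looks back towards the base, so I'll step forward to get the tray in view too.

Request:
{"fn": "servo_tool", "kwargs": {
  "plan": [
    [[0.04,0,0],[0,0,0],0.0854],
    [[0.04,0,0],[0,0,0],0.0854],
    [[0.04,0,0],[0,0,0],0.0854],
    [[0.04,0,0],[0,0,0],0.0854],
    [[0,0,0],[0,0,0],0.0854]
  ]
}}

```text
clock: 1.92
eef_pos: [0.5747, -0.152, 0.3678]
eef_rot: [-3.131, -0.201, 0.005]
contact_force: [0.4, 0.0, 0.6]
finger_gap: 1.002
gripper_force: 0.0
```

```bash
python3 - <<'E'
from h import *
d=cap('wrist','w2'); print(-d['R'].T@d['t']); s=ctrl.sense(); print(s['clock'],s['eef_pos'],s['eef_rot'],s['contact_force'])
E
sed -i "s/rep(n+' plank.*//" m.py; python3 m.py w1 w2
```

```text
[ 0.65857108 -0.14178575  0.51015223]
1.9667 [ 0.57241719 -0.15258984  0.36837699] [-3.13211099 -0.20023297  0.00531958] [-0.6010898  -0.95443824  0.77916855]
w1 grip all 2244 rect c [ 488.8 -258.9] sz [87.2 46.7] ang 5.1 z pct [37.6 71.7 73.8]
w1 grip top 1996 rect c [ 488.1 -250.5] sz [87.  29.6] ang 5.7 z pct [67.9 71.9 73.8]
w1 rod 16941 rect c [ 450.  -278.2] sz [313.9 155.5] ang 39.1 z pct [ 56.7 438.6 456. ]
w1 tray 0
w1 rim 0
w1 buf 16532 rect c [472.1 -53.2] sz [178.7 169. ] ang 12.4 z pct [  4.5 437.2 455.9]
w1 buf>18 13734 rect c [469.  -35.4] sz [213.4  85.4] ang 34.2 z pct [ 21.9 439.  456.1]
w1 sock 0
w1 rest 162 rect c [ 491.7 -228.9] sz [65.3  2.8] ang 2.7 z pct [14.3 23.  25.6]
w2 grip all 1757 rect c [ 489.8 -250. ] sz [88.3 29. ] ang 5.4 z pct [34.2 71.6 73.6]
w2 grip top 1508 rect c [ 489.8 -250.4] sz [88.2 28.1] ang 5.3 z pct [65.5 71.9 73.7]
w2 rod 10545 rect c [ 491.5 -295.3] sz [341.5  96.5] ang 35.4 z pct [ 54.2 434.4 450.5]
w2 tray 7275 rect c [ 652.5 -104.7] sz [273.1 135.2] ang 49.8 z pct [ 2.3  4.6 36.9]
w2 rim 1304 rect c [ 651.5 -104.6] sz [271.9 133.5] ang 49.8 z pct [ 30.3  35.2 404.7]
w2 buf 26777 rect c [576.4 -47.5] sz [336.  201.3] ang 10.3 z pct [  4.9 427.2 452. ]
w2 buf>18 24499 rect c [614.2 -40.6] sz [255.4 201.3] ang 10.3 z pct [ 24.  430.6 452.1]
w2 sock 354 rect c [721.1 -37.7] sz [20.9 17.6] ang 89.1 z pct [52.5 62.1 64.2]
w2 rest 186 rect c [ 501.4 -233.5] sz [34.4 75.9] ang 64.9 z pct [12.3 22.8 28.7]
```

View pics/w2.png

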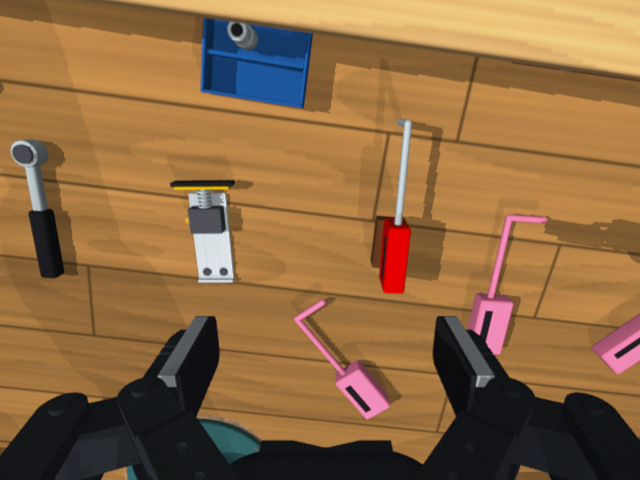

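The second wrist view shows everything. The tray's front wall runs (201,92)–(304,108), with the socket at (241,34). The plate runs (171,184)–(234,184), the strip ends at (215,282), the hook grip is at (396,257) and its tip at (404,122).

```bash
cat > f.py <<'E'
from h import *
d=load('w2');W=cloud(d);I=d['pixels'];hsv=cv2.cvtColor(I,cv2.COLOR_RGB2HSV);H,S,V=[hsv[...,i].astype(int) for i in range(3)]
v,u=np.mgrid[0:480,0:640]; z=W[...,2]
def rect(n,m):
    P=W[m]; r=cv2.minAreaRect((P[:,:2]*1000).astype(np.float32)); print(n,m.sum(),np.round(r,1).tolist() if 0 else [np.round(q,1) for q in r],np.median(P[:,2]).round(4))
blue=(H>100)&(H<130)&(S>120)&(v<115)&(u>190)&(u<320)
rect('rim',blue&(z>.033)&(z<.039)); rect('front rim',blue&(z>.0335)&(z<.039)&(v>80))
P=W[blue&(z>.0335)&(z<.039)&(v>80)]*1e3; 
fr=blue&(z>.033)&(z<.04)
# front edge line: for each y bin min x
def edge(P,ax,lo,q):
    o=1-ax;B=np.round(P[:,o]/3).astype(int);E=[(P[B==b][:,o].mean(),np.percentile(P[B==b][:,ax],q)) for b in np.unique(B) if (B==b).sum()>3]
    E=np.array(E);k=cv2.fitLine(E[:,:2].astype(np.float32),cv2.DIST_HUBER,0,.01,.01).ravel();sl=k[1]/k[0];print('edge',ax,'slope deg',np.degrees(np.arctan(sl)).round(2),'at',k[2:].round(1),'range',E[:,0].min().round(1),E[:,0].max().round(1))
edge(W[fr&(v>75)]*1e3,0,0,4)
edge(W[fr&(v<96)&(u<230)]*1e3,1,0,96); edge(W[fr&(v<102)&(u>285)]*1e3,1,0,4)
red=((H<6)|(H>174))&(S>200)&(V>90)&(v>200)&(v<310)
rect('grip top',red&(z>.069))
rod=(u>385)&(u<420)&(v>122)&(v<218)&(z>.045)&(z<.07);rect('rod',rod)
k=cv2.fitLine((W[rod][:,:2]*1e3).astype(np.float32),cv2.DIST_HUBER,0,.01,.01).ravel();print('rod dir',np.degrees(np.arctan2(k[1],k[0])),k[2:])
for a,b in ((201,92),(304,108)): print('px corner',ray(d,a,b,.036)*1e3)
strip=(u>180)&(u<240)&(v>232)&(v<284)&(z>.002)&(z<.014)&(S<60);rect('strip',strip)
edge(W[strip]*1e3,1,0,96);edge(W[strip]*1e3,1,0,4);edge(W[strip]*1e3,0,0,3)
st=(u>180)&(u<240)&(v>180)&(v<284)&(z>.0026)&(z<.03)&(S<70);rect('strip all',st)
pl=(u>165)&(u<240)&(v>176)&(v<190)&(z>.015)&(z<.03);rect('plate',pl)
edge(W[pl]*1e3,0,0,96)
sc=(z>.054)&(z<.064)&(u>220)&(u<260)&(v<50)
rect('sock',sc)
for x in (170,200,232):
  print([ (int(r),W[r,x].round(4).tolist()) for r in range(178,190,2)])
# two-view grip top height: triangulate grip-top centroid w1/w2
def cen(t,vl):
    d=load(t);h=cv2.cvtColor(d['pixels'],cv2.COLOR_RGB2HSV).astype(int);Z=cloud(d)[...,2];vv,_=np.mgrid[0:480,0:640]
    m=((h[...,0]<6)|(h[...,0]>174))&(h[...,1]>200)&(h[...,2]>90)&(Z>.066)&(Z<.08)&(vv<vl);return d,np.argwhere(m).mean(0)[::-1]
(a,p),(b,q)=cen('w1',200),cen('w2',310)
Pm=lambda d:d['mtx']@np.c_[d['R'],d['t']]
X=cv2.triangulatePoints(Pm(a),Pm(b),p.reshape(2,1),q.reshape(2,1));print('tri grip',(X[:3]/X[3]).ravel())
E
python3 f.py
```

```text
rim 847 [array([694.6, -53. ]), array([119.4,  78.5]), np.float64(88.8)] 0.0358
front rim 436 [array([661.4, -53.5]), array([ 28.4, 120.5]), np.float64(7.3)] 0.0358
edge 0 slope deg 1.34 at [-42.3 656.2] range -110.8 5.7
edge 1 slope deg -0.73 at [694.1   5.9] range 657.5 731.9
edge 1 slope deg -1.51 at [ 696.  -112.3] range 661.0 731.6
grip top 1403 [array([ 489.7, -250.3]), array([88. , 27.7]), np.float64(5.3)] 0.072
rod 731 [array([ 597.5, -240.1]), array([111.8,   9.4]), np.float64(5.3)] 0.0578
rod dir 5.3959723 [ 600.22766 -239.15923]
px corner [656.08090612   6.3579456   36.        ]
px corner [ 653.80591026 -114.67033896   36.        ]
strip 1700 [array([436.3,  -5.7]), array([73.2, 51.1]), np.float64(7.7)] 0.0054
edge 1 slope deg 6.63 at [434.1  16.7] range 399.5 473.9
edge 1 slope deg 7.64 at [446.1 -28.2] range 399.5 473.9
edge 0 slope deg -5.13 at [-13.1 402.9] range -35.0 21.1
strip all 3512 [array([474.8,  -7.6]), array([149.1,  64.7]), np.float64(7.3)] 0.0066
plate 493 [array([542. ,   8.2]), array([11.7, 79.4]), np.float64(7.8)] 0.0246
edge 0 slope deg -7.6 at [  0.6 548.6] range -30.0 47.3
sock 323 [array([721.1, -37.7]), array([20.9, 17.6]), np.float64(89.1)] 0.0621
[(178, [0.5424, 0.0561, 0.0027]), (180, [0.5391, 0.057, 0.0003]), (182, [0.5418, 0.0482, 0.0229]), (184, [0.5399, 0.0471, 0.026]), (186, [0.537, 0.0476, 0.0247]), (188, [0.528, 0.0573, -0.0003])]
[(178, [0.547, 0.017, -0.0002]), (180, [0.547, 0.013, 0.0123]), (182, [0.5469, 0.0095, 0.0236]), (184, [0.5446, 0.0091, 0.0247]), (186, [0.5421, 0.0089, 0.0251]), (188, [0.5391, 0.0093, 0.0239])]
[(178, [0.5527, -0.0261, 0.0009]), (180, [0.5527, -0.0291, 0.0136]), (182, [0.5509, -0.0302, 0.0176]), (184, [0.5487, -0.0308, 0.0197]), (186, [0.5421, -0.0269, 0.002]), (188, [0.5385, -0.0262, -0.0013])]
tri grip [ 0.48961118 -0.25123431  0.06459504]
```

Request:
{"fn": "servo_tool", "kwargs": {
  "plan": [
    [[0,0,0],[0,0,0.033],0.0854],
    [[-0.0175,0.018,0.025],[0,0,0],0.0854],
    [[-0.0175,0.018,0.025],[0,0,0],0.0854],
    [[-0.0175,0.018,0.025],[0,0,0],0.0854],
    [[-0.0175,0.018,0.025],[0,0,0],0.0854]
  ]
}}

```text
clock: 2.38
eef_pos: [0.5054, -0.2324, 0.2701]
eef_rot: [3.138, 0.144, -0.001]
contact_force: [0.6, -1.6, 0.0]
finger_gap: 0.994
gripper_force: 0.0
```

Request:
{"fn": "servo_tool", "kwargs": {
  "plan": [
    [[-0.0175,0.018,0.025],[0,0,0],0.0854],
    [[0,0,0.035],[0,0,0],0.0854],
    [[0,0,0.035],[0,0,0],0.0854],
    [[0,0,0.035],[0,0,0],0.0854],
    [[0,0,0.01],[0,0,0],0.0854]
  ]
}}

```text
clock: 2.8
eef_pos: [0.4883, -0.2503, 0.1269]
eef_rot: [-3.136, -0.143, 0.009]
contact_force: [-1.0, 0.3, -0.6]
finger_gap: 1.001
gripper_force: 0.0
```

Request:
{"fn": "servo_tool", "kwargs": {
  "plan": [
    [[0,0,0],[0,0,0],0.0854],
    [[0,0,0],[0,0,0],0.0854]
  ]
}}

```text
clock: 2.97
eef_pos: [0.4918, -0.2506, 0.1324]
eef_rot: [3.138, 0.144, 0.0]
contact_force: [0.3, 0.1, 0.9]
finger_gap: 1.004
gripper_force: 0.0
```

```bash
python3 - <<'E'
from h import *
from scipy.spatial.transform import Rotation as R
s=ctrl.sense(); print(s['eef_pos'],R.from_rotvec(s['eef_rot']).as_matrix().round(4),s['contact_force'])
E
```

```text
[ 0.49184939 -0.2505758   0.13237153] [[ 9.958e-01  9.170e-02  1.000e-04]
 [ 9.170e-02 -9.958e-01 -3.000e-04]
 [ 1.000e-04  3.000e-04 -1.000e+00]] [0.31033753 0.06045159 0.89596905]
```

Request:
{"fn": "servo_tool", "kwargs": {
  "plan": [
    [[0.002,0,0.035],[0,0,0],0.0854],
    [[0,0,0.035],[0,0,0],0.0854],
    [[0,0,0.02],[0,0,0],0.0854],
    [[0,0,0.012],[0,0,0],0.0854],
    [[0,0,0],[0,0,0],0.0854]
  ]
}}

```text
clock: 3.38
eef_pos: [0.4938, -0.25, 0.029]
eef_rot: [-3.138, -0.144, 0.001]
contact_force: [-0.8, 0.8, 0.5]
finger_gap: 0.998
gripper_force: 0.0
```

Request:
{"fn": "servo_tool", "kwargs": {
  "plan": [
    [[0,0,0],[0,0,0],0.0854],
    [[0,0,0],[0,0,0],0.0854]
  ]
}}

```text
clock: 3.55
eef_pos: [0.4951, -0.2504, 0.0313]
eef_rot: [3.137, 0.144, 0.004]
contact_force: [0.5, 0.9, 1.6]
finger_gap: 1.002
gripper_force: 0.0
```

```bash
python3 - <<'E'
from h import *
d=cap('wrist','w3')
d=cap('side','side3')
s=ctrl.sense(); print(s['eef_pos'],s['contact_force'])
cv2.imwrite('pics/c3.png',np.hstack([cv2.resize(d['pixels'][190:290,250:380,::-1],(520,400)),cv2.resize(load('w3')['pixels'][...,::-1],(280,210)).repeat(1,0)[np.r_[0:210,[209]*190]]]))
E
```

```text
[ 0.49477438 -0.25034517  0.03097535] [-0.02752138  0.20119722 -0.39653561]
```

View pics/c3.png

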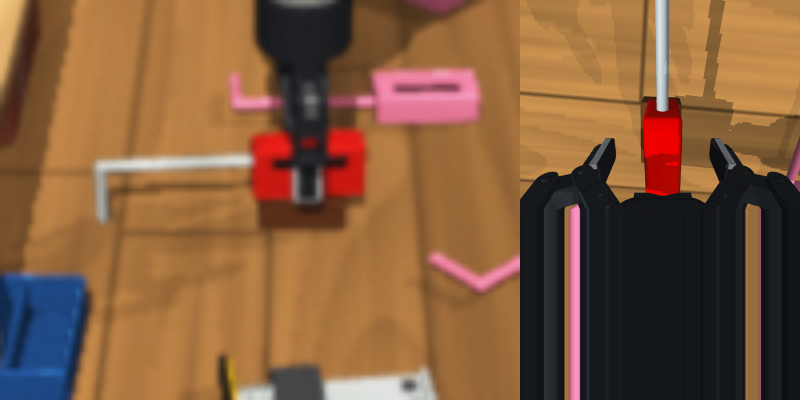

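The grip stands centred between the open fingers (side crop: fingers at (308,180); wrist crop: grip at (662,150)). Now I'll close on it.

Request:
{"fn": "servo_tool", "kwargs": {
  "plan": [
    [[0,0,0],[0,0,0],0.02],
    [[0,0,0],[0,0,0],0.02],
    [[0,0,0],[0,0,0],0.02],
    [[0,0,0],[0,0,0],0.02],
    [[0,0,0],[0,0,0],0.02]
  ],
  "grip_force": 110
}}

```text
clock: 4.07
eef_pos: [0.494, -0.2499, 0.0295]
eef_rot: [3.138, 0.144, 0.0]
contact_force: [-14.3, 4.3, 25.6]
finger_gap: 0.317
gripper_force: 106.7
```

Request:
{"fn": "servo_tool", "kwargs": {
  "plan": [
    [[0,0,0],[0,0,0],0.02],
    [[0,0,0],[0,0,0],0.02],
    [[0,0,0],[0,0,0],0.02]
  ]
}}

```text
clock: 4.32
eef_pos: [0.494, -0.2499, 0.0296]
eef_rot: [3.138, 0.144, 0.0]
contact_force: [-1.7, 1.1, 6.7]
finger_gap: 0.313
gripper_force: 108.7
```

Request:
{"fn": "servo_tool", "kwargs": {
  "plan": [
    [[0,0,-0.004],[0,0,0],0.02],
    [[0,0,-0.012],[0,0,0],0.02],
    [[0,0,-0.02],[0,0,0],0.02],
    [[0,0,-0.02],[0,0,0],0.02],
    [[0,0,-0.006],[0,0,0],0.02]
  ]
}}

```text
clock: 4.73
eef_pos: [0.495, -0.2502, 0.0945]
eef_rot: [3.137, 0.144, 0.004]
contact_force: [0.1, -1.2, -1.9]
finger_gap: 0.311
gripper_force: 108.3
```

Request:
{"fn": "servo_tool", "kwargs": {
  "plan": [
    [[0,0,0],[0,0,0],0.02],
    [[0,0,0],[0,0,0],0.02],
    [[0,0,0],[0,0,0],0.02]
  ]
}}

```text
clock: 4.98
eef_pos: [0.4933, -0.2496, 0.0904]
eef_rot: [-3.138, -0.144, 0.002]
contact_force: [-0.3, -0.5, -3.4]
finger_gap: 0.317
gripper_force: 108.3
```

```bash
cat > hk.py <<'E'
from h import *
# hook tip and pose seen by side cam: rod & downturned tip
def tipside(tag):
    d=load(tag);W=cloud(d);h=cv2.cvtColor(d['pixels'],cv2.COLOR_RGB2HSV).astype(int);return d,W,h
E
python3 - <<'E'
from h import *
s=ctrl.sense();print(s['eef_pos'],s['contact_force'],s['moment'])
E=s['eef_pos']
for n in ('side','wrist','top'):
    d=cap(n,n+'4');W=cloud(d);h=cv2.cvtColor(d['pixels'],cv2.COLOR_RGB2HSV).astype(int)
    m=(np.abs(W[...,2]-.1)<.045)&(W[...,0]>E[0]+.055)&(W[...,0]<E[0]+.19)&(np.abs(W[...,1]-E[1]-.012)<.03)&(h[...,1]<110)
    P=W[m]*1e3; 
    if len(P)<20: print(n,len(P));continue
    c=P.mean(0);v=np.linalg.svd(P[P[:,2]>95]-P[P[:,2]>95].mean(0))[2][0];v*=np.sign(v[0])
    print(n,len(P),'rod mean',P[P[:,2]>95].mean(0).round(1),'dir yaw,pitch',np.degrees([np.arctan2(v[1],v[0]),np.arcsin(v[2])]).round(2),'maxx',P[:,0].max().round(1),'minz',P[:,2].min().round(1), 'tip col',P[P[:,2]<95].mean(0).round(1) if (P[:,2]<95).sum() else '')
E
```

```text
[ 0.49334207 -0.2496451   0.0904193 ] [-0.25730422 -0.48604018 -3.35321002] [ 0.0210126  -0.05486447 -0.02159994]
side 137 rod mean [ 609.2 -236.6  115.8] dir yaw,pitch [ 5.5  -3.78] maxx 657.8 minz 66.7 tip col [ 653.8 -231.8   81.3]
wrist 6322 rod mean [ 578.4 -241.7  118.2] dir yaw,pitch [ 5.24 -0.13] maxx 604.7 minz 113.5 tip col 
top 101 rod mean [ 620.7 -237.8  118.9] dir yaw,pitch [ 5.72 -0.76] maxx 655.7 minz 75.9 tip col [ 649.1 -232.1   80.5]
```

Request:
{"fn": "servo_tool", "kwargs": {
  "plan": [
    [[0.005,-0.02,0],[0,0,0],0.02],
    [[0.005,-0.03,0],[0,0,0],0.02],
    [[0.005,-0.034,0],[0,0,0],0.02],
    [[0.005,-0.034,0],[0,0,0],0.02],
    [[0.005,-0.034,0],[0,0,0],0.02]
  ]
}}

```text
clock: 5.55
eef_pos: [0.5044, -0.0946, 0.0908]
eef_rot: [-3.138, -0.143, 0.001]
contact_force: [1.1, 0.5, -2.5]
finger_gap: 0.31
gripper_force: 108.5
```

Request:
{"fn": "servo_tool", "kwargs": {
  "plan": [
    [[0.005,-0.03,0],[0,0,0],0.02],
    [[0.004,-0.025,0],[0,0,0],0.02],
    [[0.004,-0.0165,0],[0,0,0],0.02],
    [[0,0,0],[0,0,0],0.02],
    [[0,0,0],[0,0,0],0.02]
  ]
}}

```text
clock: 5.97
eef_pos: [0.5111, -0.0229, 0.0909]
eef_rot: [-3.138, -0.147, 0.001]
contact_force: [0.3, -0.7, -1.4]
finger_gap: 0.316
gripper_force: 108.7
```

```bash
cat > see.py <<'E'
from h import *
import sys
from scipy.spatial.transform import Rotation as R
t=sys.argv[1]
s=ctrl.sense();Rm=R.from_rotvec(s['eef_rot']).as_matrix();tip=s['eef_pos']+Rm@[.1607,0,.0276]
print('clk',round(float(s['clock']),2),'tcp',s['eef_pos'].round(4),'yaw',np.degrees(np.arctan2(Rm[1,0],Rm[0,0])).round(2),'tip',(tip*1e3).round(1),'F',s['contact_force'].round(1))
n=np.array([np.cos(np.radians(7.5)),np.sin(np.radians(7.5))]);tt=np.array([-n[1],n[0]]);pc=np.array([547.5,8.7])
print('tip in buffer frame (n,t)',((tip[:2]*1e3-pc)@n).round(1),((tip[:2]*1e3-pc)@tt).round(1))
for c in sys.argv[2:]:
    d=cap(c,t+c);W=cloud(d)*1e3;h=cv2.cvtColor(d['pixels'],cv2.COLOR_RGB2HSV).astype(int)
    m=(h[...,0]>100)&(h[...,0]<130)&(h[...,1]>120)&(W[...,0]>500)&(W[...,0]<800)&(abs(W[...,1])<150)&(W[...,2]>-5)&(W[...,2]<45)
    k,lab,st,_=cv2.connectedComponentsWithStats(cv2.morphologyEx(m.astype(np.uint8),cv2.MORPH_CLOSE,np.ones((7,7))));m&=lab==1+st[1:,4].argmax()
    P=W[m&(W[...,2]>30)];r=cv2.minAreaRect(P[:,:2].astype(np.float32));a=r[2] if r[2]<45 else r[2]-90
    # refine: known 90x120 outline fit to rim points by median edges in rotated frame
    best=None
    for yaw in np.arange(a-4,a+4.01,.25):
        e=np.array([np.cos(np.radians(yaw)),np.sin(np.radians(yaw))]);f=np.array([-e[1],e[0]]);q=P[:,:2]@np.c_[e,f]
        lo,hi=np.percentile(q,1.5,0),np.percentile(q,98.5,0);sc=(hi-lo).sum()
        if best is None or sc<best[0]: best=(sc,yaw,lo,hi,e,f)
    _,yaw,lo,hi,e,f=best;fm=lo[0]*e+(lo[1]+hi[1])/2*f
    print(c,'rect yaw',round(a,1),'fit yaw',round(yaw,2),'size',(hi-lo).round(1),'front mid',fm.round(1),'buffer n,t:',((fm-pc)@n).round(1),((fm-pc)@tt).round(1))
    S=W[(abs(W[...,2]-59)<6)&(h[...,1]<90)&(W[...,0]>fm[0]+45)&(W[...,0]<fm[0]+95)&(abs(W[...,1]-fm[1])<60)]
    print('  socket px',len(S),np.median(S,0).round(1) if len(S) else '')
E
python3 see.py a top side
```

```text
clk 5.97 tcp [ 0.5111 -0.0229  0.0909] yaw 5.37 tip [671.1  -7.8  63.2] F [ 0.3 -0.7 -1.4]
tip in buffer frame (n,t) 120.4 -32.5
top rect yaw -1.4 fit yaw -1.63 size [ 76.4 117.9] front mid [654.3 -51.2] buffer n,t: 98.1 -73.3
  socket px 36 [720.5 -39.8  61.9]
side rect yaw 0.2 fit yaw -0.05 size [ 87.3 124.7] front mid [656.4 -50.9] buffer n,t: 100.2 -73.3
  socket px 38 [723.2 -30.7  60.6]
```

Request:
{"fn": "servo_tool", "kwargs": {
  "plan": [
    [[0,0.001,0.015],[0,0,0],0.02],
    [[0,0,0.015],[0,0,0],0.02],
    [[0,0,0.012],[0,0,0],0.02],
    [[0,0,0.008],[0,0,0],0.02],
    [[0,0,0.004],[0,0,0],0.02]
  ]
}}

```text
clock: 6.48
eef_pos: [0.5108, -0.0252, 0.0361]
eef_rot: [-3.138, -0.143, 0.003]
contact_force: [-0.0, -0.6, -2.6]
finger_gap: 0.313
gripper_force: 108.7
```

Request:
{"fn": "servo_tool", "kwargs": {
  "plan": [
    [[0,0,0],[0,0,0],0.02],
    [[0,0,0],[0,0,0],0.02]
  ]
}}

```text
clock: 6.65
eef_pos: [0.5115, -0.0248, 0.0375]
eef_rot: [-3.138, -0.144, 0.0]
contact_force: [0.3, -0.1, -2.4]
finger_gap: 0.313
gripper_force: 108.7
```

```bash
python3 see.py b side; python3 - <<'E'
from h import *
d=load('bside');cv2.imwrite('pics/cb.png',cv2.resize(d['pixels'][215:315,215:365,::-1],(750,500)))
E
```

```text
clk 6.65 tcp [ 0.5115 -0.0248  0.0375] yaw 5.25 tip [671.5 -10.1   9.9] F [ 0.3 -0.1 -2.4]
tip in buffer frame (n,t) 120.5 -34.8
side rect yaw -0.1 fit yaw -1.34 size [ 87.3 125.2] front mid [656.9 -49.8] buffer n,t: 100.8 -72.3
  socket px 30 [723.1 -30.6  60.7]
```

View pics/cb.png

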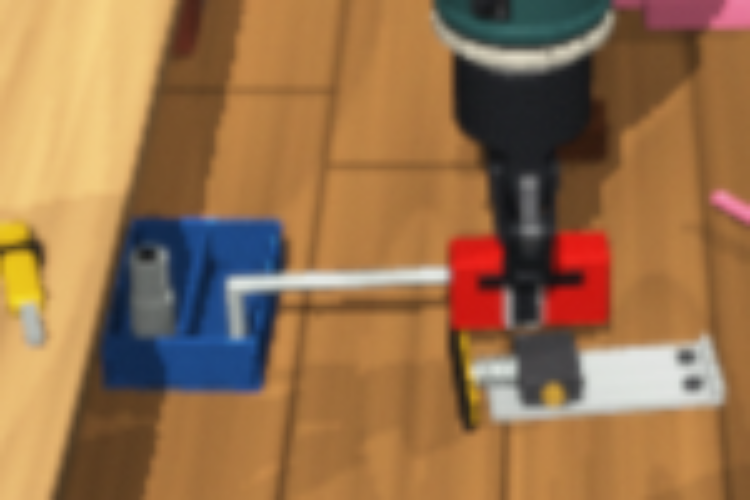

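The side crop shows the tip standing inside the tray's front half near the left wall at (237,335). The socket stands at (150,290), and the hook clears the buffer. I'll pull slowly and diagonally from the front-left corner, so the tray both moves over to the buffer axis and turns.

Request:
{"fn": "servo_tool", "kwargs": {
  "plan": [
    [[-0.0025,-0.003,0],[0,0,0],0.02],
    [[-0.0025,-0.003,0],[0,0,0],0.02],
    [[-0.0018,-0.002,0],[0,0,0],0.02],
    [[-0.0018,-0.002,0],[0,0,0],0.02],
    [[-0.0018,-0.002,0],[0,0,0],0.02]
  ]
}}

```text
clock: 7.12
eef_pos: [0.5002, -0.0137, 0.0376]
eef_rot: [3.138, 0.143, 0.002]
contact_force: [3.2, -2.9, -2.4]
finger_gap: 0.315
gripper_force: 108.5
```

Request:
{"fn": "servo_tool", "kwargs": {
  "plan": [
    [[-0.0018,-0.002,0],[0,0,0],0.02],
    [[-0.0018,-0.002,0],[0,0,0],0.02],
    [[-0.0025,-0.003,0],[0,0,0],0.02],
    [[-0.0025,-0.003,0],[0,0,0],0.02],
    [[-0.0025,-0.003,0],[0,0,0],0.02]
  ]
}}

```text
clock: 7.53
eef_pos: [0.4878, -0.002, 0.0375]
eef_rot: [3.138, 0.143, 0.001]
contact_force: [4.6, -3.8, -1.6]
finger_gap: 0.313
gripper_force: 108.7
```

Request:
{"fn": "servo_tool", "kwargs": {
  "plan": [
    [[-0.0025,-0.003,0],[0,0,0],0.02],
    [[-0.0025,-0.003,0],[0,0,0],0.02],
    [[-0.0025,-0.003,0],[0,0,0],0.02],
    [[-0.0025,-0.003,0],[0,0,0],0.02],
    [[-0.0025,-0.003,0],[0,0,0],0.02]
  ]
}}

```text
clock: 7.95
eef_pos: [0.4735, 0.0122, 0.0373]
eef_rot: [-3.138, -0.144, 0.0]
contact_force: [2.8, -2.4, -4.1]
finger_gap: 0.312
gripper_force: 109.4
```

```bash
python3 see.py c top side
```

```text
clk 7.95 tcp [0.4735 0.0122 0.0373] yaw 5.26 tip [633.5  26.9   9.6] F [ 2.8 -2.4 -4.1]
tip in buffer frame (n,t) 87.7 6.8
top rect yaw 3.0 fit yaw 3.47 size [ 88.3 118.3] front mid [626.4 -27. ] buffer n,t: 73.6 -45.7
  socket px 33 [692.8  -7.2  61.4]
side rect yaw 2.3 fit yaw 2.84 size [ 87.4 124.2] front mid [628.3 -23. ] buffer n,t: 75.9 -41.9
  socket px 38 [694.   -0.   62.4]
```

Request:
{"fn": "servo_tool", "kwargs": {
  "plan": [
    [[-0.0024,-0.0029,0],[0,0,0],0.02],
    [[-0.0024,-0.0029,0],[0,0,0],0.02],
    [[-0.0024,-0.0029,0],[0,0,0],0.02],
    [[-0.0024,-0.0029,0],[0,0,0],0.02],
    [[-0.0024,-0.0029,0],[0,0,0],0.02]
  ]
}}

```text
clock: 8.47
eef_pos: [0.4602, 0.0256, 0.0373]
eef_rot: [-3.138, -0.144, 0.0]
contact_force: [3.1, -2.3, -2.6]
finger_gap: 0.313
gripper_force: 109.4
```

Request:
{"fn": "servo_tool", "kwargs": {
  "plan": [
    [[-0.0024,-0.0029,0],[0,0,0],0.02],
    [[-0.0024,-0.0029,0],[0,0,0],0.02],
    [[-0.0024,-0.0029,0],[0,0,0],0.02],
    [[-0.0024,-0.0029,0],[0,0,0],0.02],
    [[-0.0024,-0.0029,0],[0,0,0],0.02]
  ]
}}

```text
clock: 8.88
eef_pos: [0.447, 0.0389, 0.0373]
eef_rot: [-3.138, -0.144, 0.0]
contact_force: [2.6, -3.6, -2.7]
finger_gap: 0.313
gripper_force: 109.4
```

```bash
python3 see.py d top side
```

```text
clk 8.88 tcp [0.447  0.0389 0.0373] yaw 5.26 tip [607.   53.6   9.7] F [ 2.6 -3.6 -2.7]
tip in buffer frame (n,t) 64.9 36.8
top rect yaw 3.7 fit yaw 3.95 size [ 88.8 118.3] front mid [600.8  -0. ] buffer n,t: 51.7 -15.6
  socket px 33 [666.2  20.   61.7]
side rect yaw 4.0 fit yaw 3.77 size [ 86.6 123.5] front mid [602.5   3.9] buffer n,t: 53.9 -11.9
  socket px 46 [667.7  28.1  61.5]
```

Request:
{"fn": "servo_tool", "kwargs": {
  "plan": [
    [[-0.0027,-0.0017,0],[0,0,0],0.02],
    [[-0.0027,-0.0017,0],[0,0,0],0.02],
    [[-0.0027,-0.0017,0],[0,0,0],0.02],
    [[-0.0027,-0.0017,0],[0,0,0],0.02],
    [[-0.0027,-0.0017,0],[0,0,0],0.02]
  ]
}}

```text
clock: 9.4
eef_pos: [0.4328, 0.046, 0.0373]
eef_rot: [-3.138, -0.144, -0.0]
contact_force: [2.8, -2.8, -4.0]
finger_gap: 0.314
gripper_force: 109.4
```

```bash
python3 see.py e top side wrist
```

```text
clk 9.4 tcp [0.4328 0.046  0.0373] yaw 5.25 tip [592.8  60.7   9.7] F [ 2.8 -2.8 -4. ]
tip in buffer frame (n,t) 51.7 45.6
top rect yaw 7.4 fit yaw 7.64 size [ 88.6 118.3] front mid [589.5   6.7] buffer n,t: 41.3 -7.5
  socket px 25 [653.3  33.2  61.8]
side rect yaw 7.1 fit yaw 7.38 size [ 85.4 123.1] front mid [592.1  11.1] buffer n,t: 44.5 -3.4
  socket px 44 [653.9  38.2  61.2]Traceback (most recent call last):
  File "see.py", line 12, in <module>
    k,lab,st,_=cv2.connectedComponentsWithStats(cv2.morphologyEx(m.astype(np.uint8),cv2.MORPH_CLOSE,np.ones((7,7))));m&=lab==1+st[1:,4].argmax()
                                                                                                                               ~~~~~~~~~~~~~~~^^
ValueError: attempt to get argmax of an empty sequence
```

Request:
{"fn": "servo_tool", "kwargs": {
  "plan": [
    [[-0.0023,-0.0028,0],[0,0,0],0.02],
    [[-0.0022,-0.0027,0],[0,0,0],0.02],
    [[0,0,0],[0,0,0],0.02],
    [[0.0015,0.0015,0],[0,0,0],0.02],
    [[0.0015,0.0015,0],[0,0,0],0.02]
  ]
}}

```text
clock: 9.97
eef_pos: [0.4313, 0.0484, 0.0373]
eef_rot: [-3.138, -0.146, 0.0]
contact_force: [0.4, 1.4, -3.0]
finger_gap: 0.314
gripper_force: 109.5
```

```bash
python3 see.py f top side; python3 - <<'E'
from h import *
n=np.array([np.cos(np.radians(7.5)),np.sin(np.radians(7.5))]);tt=np.array([-n[1],n[0]]);pc=np.array([547.5,8.7])
for t in ('w2','top0','side0','ftop','fside'):
    W=cloud(load(t))*1e3;q=(W[...,:2]-pc)@np.c_[n,tt];z=W[...,2]
    m=(z>12)&(z<30)&(q[...,0]>-12)&(q[...,0]<8)&(abs(q[...,1])<50);P=q[m]
    print(t,m.sum(),'plate n',np.percentile(P[:,0],[3,50,97]).round(1),'t',np.percentile(P[:,1],[1,2,98,99]).round(1))
    I=load(t)['pixels'].astype(int); m=(z>2)&(z<14)&(I.min(-1)>120)&(q[...,0]>-150)&(q[...,0]<-75)&(abs(q[...,1])<40);P=q[m]
    print('   strip t',np.percentile(P[:,1],[1,3,50,97,99]).round(1))
E
```

```text
clk 9.97 tcp [0.4313 0.0484 0.0373] yaw 5.32 tip [591.3  63.3   9.6] F [ 0.4  1.4 -3. ]
tip in buffer frame (n,t) 50.5 48.5
top rect yaw 7.3 fit yaw 7.31 size [ 87.9 119.1] front mid [584.2  12.8] buffer n,t: 36.9 -0.8
  socket px 35 [648.   36.2  61.7]
side rect yaw 7.3 fit yaw 7.33 size [ 85.8 124.8] front mid [587.2  15.6] buffer n,t: 40.2 1.7
  socket px 38 [650.3  44.4  61.4]
w2 529 plate n [-10.4  -2.9   0.2] t [-39.2 -39.1  37.6  38.9]
   strip t [-24.7 -24.1  -0.2  23.8  24.7]
top0 95 plate n [-10.   -5.6  -1.1] t [-36.2 -35.7  37.1  38.5]
   strip t [-25.  -23.8  -1.1  23.   23.9]
side0 88 plate n [-11.5  -2.5   2. ] t [-36.6 -34.8  42.1  42.5]
   strip t [-31.  -27.3   1.6  25.6  27.9]
ftop 94 plate n [-10.2  -5.7  -1. ] t [-39.  -38.4  36.4  37.5]
   strip t [-24.8 -23.9  -5.2  21.8  23.3]
fside 63 plate n [-8.8 -2.4  1.8] t [-39.9 -38.4  40.4  42.5]
   strip t [-7.7 -7.7 -7.7 -7.7 -7.7]
```

Request:
{"fn": "servo_tool", "kwargs": {
  "plan": [
    [[0.0012,0.006,0],[0,0,0],0.02],
    [[0.0012,0.006,0],[0,0,0],0.02],
    [[0.0012,0.006,0],[0,0,0],0.02],
    [[0.0012,0.006,0],[0,0,0],0.02],
    [[0.0012,0.006,0],[0,0,0],0.02]
  ]
}}

```text
clock: 10.48
eef_pos: [0.4402, 0.018, 0.0373]
eef_rot: [-3.138, -0.143, 0.0]
contact_force: [-0.6, 0.3, -3.0]
finger_gap: 0.319
gripper_force: 109.5
```

Request:
{"fn": "servo_tool", "kwargs": {
  "plan": [
    [[0,0.006,0],[0,0,0],0.02],
    [[0,0.006,0],[0,0,0],0.02],
    [[0,0.006,0],[0,0,0],0.02],
    [[0,0.006,0],[0,0,-0.019],0.02],
    [[0,0,0],[0,0,-0.019],0.02]
  ]
}}

```text
clock: 10.9
eef_pos: [0.4422, -0.0063, 0.0373]
eef_rot: [3.135, 0.203, -0.0]
contact_force: [0.5, -0.7, -2.1]
finger_gap: 0.321
gripper_force: 109.5
```

Request:
{"fn": "servo_tool", "kwargs": {
  "plan": [
    [[0,0,0],[0,0,0],0.02],
    [[0,0,0],[0,0,0],0.02]
  ]
}}

```text
clock: 11.07
eef_pos: [0.4422, -0.0048, 0.0373]
eef_rot: [-3.135, -0.203, 0.0]
contact_force: [0.3, 0.6, -2.5]
finger_gap: 0.312
gripper_force: 109.5
```

```bash
python3 see.py g top side
```

```text
clk 11.07 tcp [ 0.4422 -0.0048  0.0373] yaw 7.43 tip [601.5  16.    9.7] F [ 0.3  0.6 -2.5]
tip in buffer frame (n,t) 54.5 0.2
top rect yaw 7.2 fit yaw 6.92 size [ 88.5 118.5] front mid [584.   12.7] buffer n,t: 36.7 -0.8
  socket px 28 [648.2  36.4  61.5]
side rect yaw 6.8 fit yaw 9.3 size [ 86.  123.5] front mid [587.7  14.2] buffer n,t: 40.5 0.2
  socket px 43 [650.6  44.3  61.9]
```

Request:
{"fn": "servo_tool", "kwargs": {
  "plan": [
    [[-0.0022,0,0],[0,0,0],0.02],
    [[-0.0022,0,0],[0,0,0],0.02],
    [[-0.0022,0,0],[0,0,0],0.02],
    [[-0.0022,0,0],[0,0,0],0.02],
    [[-0.0022,0,0],[0,0,0],0.02]
  ]
}}

```text
clock: 11.58
eef_pos: [0.4315, -0.0063, 0.0374]
eef_rot: [-3.135, -0.204, -0.001]
contact_force: [3.3, 0.5, -4.0]
finger_gap: 0.315
gripper_force: 109.3
```

Request:
{"fn": "servo_tool", "kwargs": {
  "plan": [
    [[-0.0028,0,0],[0,0,0],0.02],
    [[-0.0028,0,0],[0,0,0],0.02],
    [[-0.0028,0,0],[0,0,0],0.02],
    [[-0.0028,0,0],[0,0,0],0.02],
    [[-0.0028,0,0],[0,0,0],0.02]
  ]
}}

```text
clock: 12.0
eef_pos: [0.4172, -0.0083, 0.0373]
eef_rot: [-3.135, -0.204, -0.0]
contact_force: [4.2, 0.8, -3.9]
finger_gap: 0.319
gripper_force: 109.3
```

```bash
python3 see.py i top side
```

```text
clk 12.0 tcp [ 0.4172 -0.0083  0.0373] yaw 7.44 tip [576.6  12.5   9.8] F [ 4.2  0.8 -3.9]
tip in buffer frame (n,t) 29.3 0.0
top rect yaw 7.6 fit yaw 7.33 size [ 88.5 118.5] front mid [566.7  10.3] buffer n,t: 19.2 -0.9
  socket px 32 [632.1  34.2  62.2]
side rect yaw 8.0 fit yaw 7.25 size [ 85.2 124.8] front mid [569.6  12.2] buffer n,t: 22.3 0.6
  socket px 44 [631.8  40.9  61.2]
```

Request:
{"fn": "servo_tool", "kwargs": {
  "plan": [
    [[-0.0028,0,0],[0,0,0],0.02],
    [[-0.0028,0,0],[0,0,0],0.02],
    [[-0.0028,0,0],[0,0,0],0.02],
    [[-0.0022,0,0],[0,0,0],0.02],
    [[-0.0018,0,0],[0,0,0],0.02]
  ]
}}

```text
clock: 12.52
eef_pos: [0.4049, -0.0099, 0.0373]
eef_rot: [-3.135, -0.204, 0.0]
contact_force: [3.8, 1.0, -4.5]
finger_gap: 0.314
gripper_force: 109.4
```

Request:
{"fn": "servo_tool", "kwargs": {
  "plan": [
    [[-0.001,0,0],[0,0,0],0.02],
    [[-0.001,0,0],[0,0,0],0.02],
    [[-0.001,0,0],[0,0,0],0.02]
  ]
}}

```text
clock: 12.77
eef_pos: [0.4022, -0.0102, 0.0373]
eef_rot: [-3.135, -0.204, -0.0]
contact_force: [3.5, 1.3, -3.6]
finger_gap: 0.313
gripper_force: 109.4
```

Request:
{"fn": "servo_tool", "kwargs": {
  "plan": [
    [[-0.0008,0,0],[0,0,0],0.02],
    [[-0.0008,0,0],[0,0,0],0.02],
    [[-0.0008,0,0],[0,0,0],0.02]
  ]
}}

```text
clock: 13.02
eef_pos: [0.3998, -0.0105, 0.0373]
eef_rot: [-3.135, -0.204, -0.0]
contact_force: [4.0, 0.7, -4.1]
finger_gap: 0.316
gripper_force: 109.4
```

Request:
{"fn": "servo_tool", "kwargs": {
  "plan": [
    [[-0.0008,0,0],[0,0,0],0.02],
    [[-0.0008,0,0],[0,0,0],0.02],
    [[-0.0008,0,0],[0,0,0],0.02]
  ]
}}

```text
clock: 13.27
eef_pos: [0.3974, -0.0108, 0.0373]
eef_rot: [-3.135, -0.204, -0.0]
contact_force: [4.5, 1.0, -4.5]
finger_gap: 0.315
gripper_force: 109.4
```

Request:
{"fn": "servo_tool", "kwargs": {
  "plan": [
    [[-0.0007,0,0],[0,0,0],0.02],
    [[-0.0007,0,0],[0,0,0],0.02]
  ]
}}

```text
clock: 13.43
eef_pos: [0.3962, -0.011, 0.0373]
eef_rot: [-3.135, -0.204, -0.001]
contact_force: [7.9, 0.4, -5.7]
finger_gap: 0.315
gripper_force: 109.3
```

Request:
{"fn": "servo_tool", "kwargs": {
  "plan": [
    [[-0.0005,0,0],[0,0,0],0.02],
    [[-0.0005,0,0],[0,0,0],0.02]
  ]
}}

```text
clock: 13.6
eef_pos: [0.3954, -0.0111, 0.0374]
eef_rot: [-3.135, -0.204, -0.001]
contact_force: [7.2, 0.7, -5.0]
finger_gap: 0.313
gripper_force: 109.3
```

Request:
{"fn": "servo_tool", "kwargs": {
  "plan": [
    [[-0.0005,0,0],[0,0,0],0.02],
    [[-0.0005,0,0],[0,0,0],0.02]
  ]
}}

```text
clock: 13.77
eef_pos: [0.3946, -0.0112, 0.0374]
eef_rot: [-3.135, -0.204, -0.002]
contact_force: [8.5, 0.8, -6.3]
finger_gap: 0.318
gripper_force: 109.2
```

Request:
{"fn": "servo_tool", "kwargs": {
  "plan": [
    [[-0.0005,0,0],[0,0,0],0.02],
    [[-0.0005,0,0],[0,0,0],0.02]
  ]
}}

```text
clock: 13.93
eef_pos: [0.3938, -0.0113, 0.0375]
eef_rot: [-3.135, -0.204, -0.002]
contact_force: [10.3, 0.5, -6.6]
finger_gap: 0.315
gripper_force: 109.2
```

Request:
{"fn": "servo_tool", "kwargs": {
  "plan": [
    [[-0.0005,0,0],[0,0,0],0.02],
    [[-0.0005,0,0],[0,0,0],0.02],
    [[-0.0005,0,0],[0,0,0],0.02],
    [[0,0,0],[0,0,0],0.02]
  ]
}}

```text
clock: 14.27
eef_pos: [0.3926, -0.0115, 0.0376]
eef_rot: [-3.135, -0.204, -0.003]
contact_force: [10.3, 0.6, -7.5]
finger_gap: 0.316
gripper_force: 109.1
```

```bash
python3 see.py j top side; python3 -c "
from h import *
d=load('jside');a=cv2.resize(d['pixels'][225:310,245:370,::-1],(750,510));cv2.imwrite('pics/cj.png',a)
F=[]
for i in range(4): ctrl.capture('top'); F.append(ctrl.sense()['contact_force'])
print(np.round(F,1))"
```

```text
clk 14.27 tcp [ 0.3926 -0.0115  0.0376] yaw 7.44 tip [552.    9.4  10.3] F [10.3  0.6 -7.5]
tip in buffer frame (n,t) 4.5 0.1
top rect yaw 7.8 fit yaw 8.09 size [ 88.5 119. ] front mid [541.9   6.7] buffer n,t: -5.8 -1.3
  socket px 37 [605.7  29.8  61.7]
side rect yaw 9.1 fit yaw 8.15 size [ 86.7 124.6] front mid [545.3  10.6] buffer n,t: -2.0 2.2
  socket px 45 [607.6  38.3  60.9]
[[11.3  1.2 -7.7]
 [ 9.8  1.4 -6.7]
 [10.7  1.5 -7.7]
 [ 8.9  1.4 -7.9]]
```

View pics/cj.png

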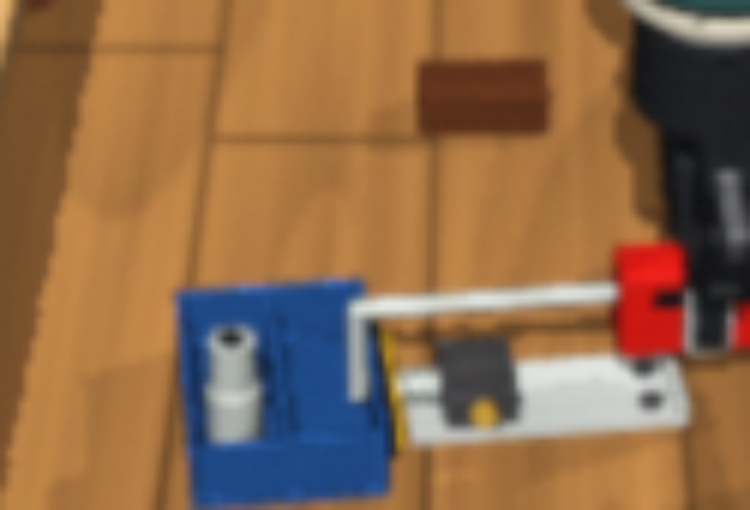

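The side crop shows the tray square against the plate (plate edge at about (395,390)), with the socket upright at (233,385). The contact point and the 2 N/mm rate put the plate at about 8.5 N. I'll add a little and hold.

Request:
{"fn": "servo_tool", "kwargs": {
  "plan": [
    [[-0.0004,0,0],[0,0,0],0.02],
    [[-0.0004,0,0],[0,0,0],0.02],
    [[0,0,0],[0,0,0],0.02],
    [[0,0,0],[0,0,0],0.02]
  ]
}}

```text
clock: 14.9
eef_pos: [0.392, -0.0115, 0.0376]
eef_rot: [-3.135, -0.204, -0.004]
contact_force: [12.5, 1.7, -7.8]
finger_gap: 0.318
gripper_force: 109.0
```

```bash
python3 see.py k; python3 - <<'E'
from h import *
n=np.array([np.cos(np.radians(7.5)),np.sin(np.radians(7.5))]);tt=np.array([-n[1],n[0]]);pc=np.array([547.5,8.7])
cap('side','kside');cap('top','ktop')
for t in ('iside','jside','kside'):
    d=load(t);W=cloud(d)*1e3;q=(W[...,:2]-pc)@np.c_[n,tt];z=W[...,2];h=cv2.cvtColor(d['pixels'],cv2.COLOR_RGB2HSV).astype(int)
    y=(h[...,0]>18)&(h[...,0]<34)&(h[...,1]>150)&(h[...,2]>120)&(z>8)&(z<30)&(abs(q[...,0])<20)&(abs(q[...,1])<45)
    sp=d['pixels'].astype(int)
    # spring column position: yellow plate-back points, n fitted
    print(t,y.sum(),np.median(q[y],0).round(2))
    rod=(z>48)&(z<75)&(h[...,1]<110)&(abs(q[...,1])<8)&(q[...,0]<20)&(q[...,0]>-105)
    P=W[rod];v=np.linalg.svd(P-P.mean(0))[2][0];print('  rod pitch',np.degrees(np.arcsin(v[2]*np.sign(v[0]))).round(2),len(P))
E
```

```text
clk 14.9 tcp [ 0.392  -0.0115  0.0376] yaw 7.44 tip [551.4   9.3  10.3] F [12.5  1.7 -7.8]
tip in buffer frame (n,t) 3.9 0.1
iside 19 [-5.99  6.4 ]
  rod pitch -0.44 127
jside 17 [-11.05  14.31]
  rod pitch -2.4 138
kside 16 [-11.58   4.01]
  rod pitch -1.98 130
```

Request:
{"fn": "servo_tool", "kwargs": {
  "plan": [
    [[-0.0002,0,0],[0,0,0],0.02],
    [[0,0,0],[0,0,0],0.02],
    [[0,0,0],[0,0,0],0.02],
    [[0,0,0],[0,0,0],0.02],
    [[0,0,0],[0,0,0],0.02]
  ]
}}

```text
clock: 15.42
eef_pos: [0.3919, -0.0116, 0.0376]
eef_rot: [-3.135, -0.204, -0.004]
contact_force: [11.9, 1.6, -8.2]
finger_gap: 0.316
gripper_force: 109.0
```

Request:
{"fn": "servo_tool", "kwargs": {
  "plan": [
    [[0,0,0],[0,0,0],0.02],
    [[0,0,0],[0,0,0],0.02],
    [[0,0,0],[0,0,0],0.02],
    [[0,0,0],[0,0,0],0.02],
    [[0,0,0],[0,0,0],0.02]
  ]
}}

```text
clock: 15.83
eef_pos: [0.3919, -0.0115, 0.0376]
eef_rot: [-3.135, -0.204, -0.004]
contact_force: [12.6, 1.5, -8.0]
finger_gap: 0.311
gripper_force: 109.0
```

Request:
{"fn": "servo_tool", "kwargs": {
  "plan": [
    [[0,0,0],[0,0,0],0.02],
    [[0,0,0],[0,0,0],0.02],
    [[0,0,0],[0,0,0],0.02],
    [[0,0,0],[0,0,0],0.02],
    [[0,0,0],[0,0,0],0.02]
  ]
}}

```text
clock: 16.25
eef_pos: [0.3918, -0.0115, 0.0376]
eef_rot: [-3.135, -0.204, -0.004]
contact_force: [12.0, 1.8, -8.4]
finger_gap: 0.314
gripper_force: 109.0
```

Request:
{"fn": "servo_tool", "kwargs": {
  "plan": [
    [[0.0003,0,0],[0,0,0],0.02],
    [[0.0003,0,0],[0,0,0],0.02],
    [[0.0003,0,0],[0,0,0],0.02],
    [[0.0003,0,0],[0,0,0],0.02],
    [[0.0003,0,0],[0,0,0],0.02]
  ]
}}

```text
clock: 16.67
eef_pos: [0.3926, -0.0114, 0.0374]
eef_rot: [-3.135, -0.204, -0.001]
contact_force: [6.4, 0.8, -5.1]
finger_gap: 0.312
gripper_force: 109.1
```

Request:
{"fn": "servo_tool", "kwargs": {
  "plan": [
    [[0.0003,0,0],[0,0,0],0.02],
    [[0.0003,0,0],[0,0,0],0.02],
    [[0.0003,0,0],[0,0,0],0.02],
    [[0.0003,0,0],[0,0,0],0.02],
    [[0.0003,0,0],[0,0,0],0.02]
  ]
}}

```text
clock: 17.08
eef_pos: [0.3935, -0.0113, 0.0373]
eef_rot: [-3.135, -0.204, 0.0]
contact_force: [3.4, 0.5, -3.9]
finger_gap: 0.318
gripper_force: 109.2
```

Request:
{"fn": "servo_tool", "kwargs": {
  "plan": [
    [[0.0003,0,0],[0,0,0],0.02],
    [[0.0003,0,0],[0,0,0],0.02],
    [[0.0003,0,0],[0,0,0],0.02],
    [[0.0003,0,0],[0,0,0],0.02],
    [[0.0003,0,0],[0,0,0],0.02]
  ]
}}

```text
clock: 17.5
eef_pos: [0.3947, -0.0112, 0.0372]
eef_rot: [-3.135, -0.204, 0.001]
contact_force: [1.1, 0.5, -1.8]
finger_gap: 0.315
gripper_force: 109.3
```

Request:
{"fn": "servo_tool", "kwargs": {
  "plan": [
    [[0.0003,0,0],[0,0,0],0.02],
    [[0.0003,0,0],[0,0,0],0.02],
    [[0.0003,0,0],[0,0,0],0.02],
    [[0.0003,0,0],[0,0,0],0.02],
    [[0.0003,0,0],[0,0,0],0.02]
  ]
}}

```text
clock: 17.92
eef_pos: [0.3965, -0.011, 0.0373]
eef_rot: [-3.135, -0.204, 0.0]
contact_force: [0.5, 0.6, -1.8]
finger_gap: 0.314
gripper_force: 109.3
```

```bash
python3 see.py l top side
```

```text
clk 17.92 tcp [ 0.3965 -0.011   0.0373] yaw 7.44 tip [555.8   9.8   9.6] F [ 0.5  0.6 -1.8]
tip in buffer frame (n,t) 8.4 0.0
top rect yaw 8.2 fit yaw 7.65 size [ 88.9 118.6] front mid [544.3   7.5] buffer n,t: -3.4 -0.8
  socket px 32 [606.7  31.6  62. ]
side rect yaw 7.7 fit yaw 7.73 size [ 87.  123.5] front mid [547.2   9.7] buffer n,t: -0.2 1.0
  socket px 40 [610.8  36.9  61.5]
```

Request:
{"fn": "servo_tool", "kwargs": {
  "plan": [
    [[0.0015,0,0],[0,0,0],0.02],
    [[0.002,0,0],[0,0,0],0.02],
    [[0.002,0,0],[0,0,0],0.02],
    [[0,0,-0.005],[0,0,0],0.02],
    [[0,0,-0.012],[0,0,0],0.02]
  ]
}}

```text
clock: 18.43
eef_pos: [0.4014, -0.0101, 0.0538]
eef_rot: [-3.134, -0.204, 0.003]
contact_force: [-1.4, 0.1, -2.2]
finger_gap: 0.312
gripper_force: 109.4
```

Request:
{"fn": "servo_tool", "kwargs": {
  "plan": [
    [[0,0,-0.015],[0,0,0],0.02],
    [[0,0,-0.015],[0,0,0],0.02],
    [[0,0,-0.012],[0,0,0],0.02],
    [[0,0,0],[0,0,0.038],0.02],
    [[0,0,0],[0,0,0],0.02]
  ]
}}

```text
clock: 18.85
eef_pos: [0.4024, -0.0104, 0.0972]
eef_rot: [3.138, 0.141, 0.002]
contact_force: [-0.1, -0.5, -2.3]
finger_gap: 0.31
gripper_force: 109.4
```

```bash
python3 see.py n top side
```

```text
clk 18.85 tcp [ 0.4024 -0.0104  0.0972] yaw 5.14 tip [562.5   4.   69.8] F [-0.1 -0.5 -2.3]
tip in buffer frame (n,t) 14.2 -6.6
top rect yaw 7.6 fit yaw 8.38 size [ 88.7 118.9] front mid [544.5   6.9] buffer n,t: -3.2 -1.4
  socket px 31 [607.8  32.3  61.6]
side rect yaw 8.1 fit yaw 7.35 size [ 86.7 124.5] front mid [547.2  10.9] buffer n,t: -0.0 2.2
  socket px 30 [609.   40.   60.7]
```

Request:
{"fn": "servo_tool", "kwargs": {
  "plan": [
    [[0.004,0.016,0],[0,0,0],0.02],
    [[0.008,0.028,0],[0,0,0],0.02],
    [[0.0085,0.031,0],[0,0,0],0.02],
    [[0.0085,0.031,0],[0,0,0],0.02],
    [[0.0085,0.031,0],[0,0,0],0.02]
  ]
}}

```text
clock: 19.37
eef_pos: [0.4519, -0.1446, 0.0959]
eef_rot: [-3.138, -0.147, 0.001]
contact_force: [0.4, 1.1, -2.7]
finger_gap: 0.319
gripper_force: 109.4
```

Request:
{"fn": "servo_tool", "kwargs": {
  "plan": [
    [[0.0085,0.031,0],[0,0,0],0.02],
    [[0.0085,0.031,0],[0,0,0],0.02],
    [[0.008,0.028,0],[0,0,0],0.02],
    [[0.007,0.02,0],[0,0,0],0.02],
    [[0,0,0],[0,0,0],0.02]
  ]
}}

```text
clock: 19.78
eef_pos: [0.4943, -0.254, 0.0955]
eef_rot: [3.138, 0.139, -0.0]
contact_force: [-0.8, 1.3, -1.9]
finger_gap: 0.313
gripper_force: 109.4
```

Request:
{"fn": "servo_tool", "kwargs": {
  "plan": [
    [[0,0,0.003],[0,0,0],0.02],
    [[0,0,0],[0,0,0],0.02],
    [[0,0,0],[0,0,0],0.02]
  ]
}}

```text
clock: 20.03
eef_pos: [0.4934, -0.2487, 0.0927]
eef_rot: [-3.137, -0.147, 0.002]
contact_force: [0.5, 0.9, -2.9]
finger_gap: 0.313
gripper_force: 109.4
```

```bash
cat > rod.py <<'E'
from h import *
import sys
s=ctrl.sense();print(s['clock'],s['eef_pos'],s['eef_rot'],s['contact_force'])
E=s['eef_pos'];zr=E[2]+.024
for n in ('side','wrist'):
    d=cap(n,n+sys.argv[1]);W=cloud(d);h=cv2.cvtColor(d['pixels'],cv2.COLOR_RGB2HSV).astype(int)
    m=(np.abs(W[...,2]-zr)<.012)&(W[...,0]>E[0]+.055)&(W[...,0]<E[0]+.15)&(np.abs(W[...,1]-E[1]-.012)<.03)&(h[...,1]<110)
    P=W[m]*1e3;v=np.linalg.svd(P-P.mean(0))[2][0];v*=np.sign(v[0]);print(n,len(P),P.mean(0).round(1)-E*1e3,'yaw,pitch',np.degrees([np.arctan2(v[1],v[0]),np.arcsin(v[2])]).round(2))
E
python3 rod.py p
```

```text
20.0333 [ 0.49337689 -0.24871846  0.09274772] [-3.13722753e+00 -1.46636896e-01  1.74252929e-03] [ 0.45328921  0.93243944 -2.90294609]
side 85 [105.02310854  12.31845713  27.45227874] yaw,pitch [ 4.68 -0.31]
wrist 6343 [85.22310854  7.81845713 28.15227874] yaw,pitch [ 5.33 -0.17]
```

Request:
{"fn": "servo_tool", "kwargs": {
  "plan": [
    [[0.0005,0.001,0.015],[0,0,0],0.02],
    [[0,0,0.02],[0,0,0],0.02],
    [[0,0,0.015],[0,0,0],0.02],
    [[0,0,0.007],[0,0,0],0.02],
    [[0,0,0.002],[0,0,0],0.02]
  ]
}}

```text
clock: 20.55
eef_pos: [0.4939, -0.2501, 0.0333]
eef_rot: [-3.137, -0.145, 0.002]
contact_force: [-0.5, -0.6, -1.9]
finger_gap: 0.314
gripper_force: 109.4
```

Request:
{"fn": "servo_tool", "kwargs": {
  "plan": [
    [[0,0,0],[0,0,0],0.02],
    [[0,0,0],[0,0,0],0.02],
    [[0,0,0.001],[0,0,0],0.02]
  ]
}}

```text
clock: 20.8
eef_pos: [0.495, -0.251, 0.0343]
eef_rot: [3.138, 0.144, 0.002]
contact_force: [-0.3, 0.3, -2.8]
finger_gap: 0.315
gripper_force: 109.4
```

Request:
{"fn": "servo_tool", "kwargs": {
  "plan": [
    [[0,0,0.0005],[0,0,0],0.02],
    [[0,0,0.0005],[0,0,0],0.02]
  ]
}}

```text
clock: 20.97
eef_pos: [0.4946, -0.2509, 0.0327]
eef_rot: [3.138, 0.144, 0.001]
contact_force: [-0.4, -0.4, -3.3]
finger_gap: 0.314
gripper_force: 109.4
```

Request:
{"fn": "servo_tool", "kwargs": {
  "plan": [
    [[-0.0005,-0.0008,0.001],[0,0,0],0.02],
    [[0,0,0.001],[0,0,0],0.02]
  ]
}}

```text
clock: 21.13
eef_pos: [0.4938, -0.25, 0.0303]
eef_rot: [-3.138, -0.144, -0.0]
contact_force: [-0.6, 0.0, -3.2]
finger_gap: 0.315
gripper_force: 109.4
```

Request:
{"fn": "servo_tool", "kwargs": {
  "plan": [
    [[0,0,0.0005],[0,0,0],0.02],
    [[0,0,0],[0,0,0],0.02]
  ]
}}

```text
clock: 21.3
eef_pos: [0.4938, -0.25, 0.0297]
eef_rot: [-3.138, -0.144, 0.0]
contact_force: [0.1, -0.4, -3.2]
finger_gap: 0.314
gripper_force: 109.9
```

Request:
{"fn": "servo_tool", "kwargs": {
  "plan": [
    [[0,0,0.0005],[0,0,0],0.02],
    [[0,0,0],[0,0,0],0.02]
  ]
}}

```text
clock: 21.47
eef_pos: [0.4938, -0.25, 0.0296]
eef_rot: [3.138, 0.144, -0.0]
contact_force: [-3.6, 1.6, 6.2]
finger_gap: 0.309
gripper_force: 111.0
```

Contact is felt at the same pose as when I picked it up, so I'll release.

Request:
{"fn": "servo_tool", "kwargs": {
  "plan": [
    [[0,0,0],[0,0,0],0.04],
    [[0,0,0],[0,0,0],0.055],
    [[0,0,0],[0,0,0],0.07],
    [[0,0,0],[0,0,0],0.08],
    [[0,0,0],[0,0,0],0.08]
  ],
  "grip_force": 20
}}

```text
clock: 21.88
eef_pos: [0.4939, -0.2501, 0.0292]
eef_rot: [-3.138, -0.144, -0.0]
contact_force: [-0.9, -0.1, -0.2]
finger_gap: 0.936
gripper_force: 0.0
```

Request:
{"fn": "servo_tool", "kwargs": {
  "plan": [
    [[0,0,0],[0,0,0],0.08],
    [[0,0,0],[0,0,0],0.08],
    [[0,0,0],[0,0,0],0.08]
  ]
}}

```text
clock: 22.13
eef_pos: [0.4938, -0.25, 0.0292]
eef_rot: [-3.138, -0.144, 0.0]
contact_force: [0.5, -0.6, 0.2]
finger_gap: 0.939
gripper_force: 0.0
```

Request:
{"fn": "servo_tool", "kwargs": {
  "plan": [
    [[0,0,-0.01],[0,0,0],0.08],
    [[0,0,-0.025],[0,0,0],0.08],
    [[0,0,-0.035],[0,0,0],0.08],
    [[0,0,-0.035],[0,0,0],0.08],
    [[0,0,-0.035],[0,0,0],0.08]
  ]
}}

```text
clock: 22.55
eef_pos: [0.4936, -0.2497, 0.1716]
eef_rot: [-3.138, -0.145, -0.0]
contact_force: [0.6, -0.8, -0.3]
finger_gap: 0.94
gripper_force: 0.0
```

Request:
{"fn": "servo_tool", "kwargs": {
  "plan": [
    [[0.02,0.0,-0.035],[0,0,0],0.08],
    [[0.03,0,-0.02],[0,0,0],0.08],
    [[0.03,0,-0.02],[0,0,0],0.08],
    [[0.03,-0.02,-0.02],[0,0,0],0.08],
    [[0.02,-0.02,0],[0,0,0],0.08]
  ]
}}

```text
clock: 22.97
eef_pos: [0.6226, -0.1981, 0.2691]
eef_rot: [3.137, 0.142, 0.009]
contact_force: [0.4, 0.1, 1.1]
finger_gap: 0.935
gripper_force: 0.0
```

Request:
{"fn": "servo_tool", "kwargs": {
  "plan": [
    [[0,0,-0.02],[0,0,0],0.08],
    [[-0.03,-0.03,-0.02],[0,0,0],0.08],
    [[0,-0.03,0],[0,0,0],0.08],
    [[0,0,0],[0,0,0],0.08],
    [[0,0,0],[0,0,0],0.08]
  ]
}}

```text
clock: 23.38
eef_pos: [0.5878, -0.1426, 0.3035]
eef_rot: [3.138, 0.148, 0.002]
contact_force: [-0.8, -1.2, -0.0]
finger_gap: 0.938
gripper_force: 0.0
```

```bash
python3 see.py q top side wrist; python3 - <<'E'
from h import *
n=np.array([np.cos(np.radians(7.5)),np.sin(np.radians(7.5))]);tt=np.array([-n[1],n[0]]);pc=np.array([547.5,8.7])
W=cloud(load('qwrist'))*1e3;h=cv2.cvtColor(load('qwrist')['pixels'],cv2.COLOR_RGB2HSV).astype(int)
red=((h[...,0]<6)|(h[...,0]>174))&(h[...,1]>200)&(h[...,2]>90)&(W[...,2]>69)&(W[...,2]<76);r=cv2.minAreaRect(W[red][:,:2].astype(np.float32));print('grip',r)
rod=(W[...,2]>45)&(W[...,2]<70)&(W[...,0]>540)&(W[...,0]<660)&(abs(W[...,1]+240)<25);P=W[rod];v=np.linalg.svd(P-P.mean(0))[2][0];print('rod z',P[:,2].mean(),'pitch',np.degrees(np.arcsin(v[2]*np.sign(v[0]))))
q=(W[...,:2]-pc)@np.c_[n,tt]
for nm,m in (('plate',(W[...,2]>15)&(W[...,2]<30)&(abs(q[...,0]+4)<6)&(abs(q[...,1])<50)&(h[...,2]<70)),):
    print(nm,m.sum(),np.percentile(q[m],[2,98],axis=0).round(1).tolist())
E
```

```text
clk 23.38 tcp [ 0.5878 -0.1426  0.3035] yaw 5.41 tip [ 747.8 -127.4  276.1] F [-0.8 -1.2 -0. ]
tip in buffer frame (n,t) 180.8 -161.1
top rect yaw 7.3 fit yaw 8.07 size [ 88.8 104.9] front mid [543.5  14.2] buffer n,t: -3.3 6.0
  socket px 32 [608.2  31.8  62.3]
side rect yaw 7.6 fit yaw 8.65 size [ 86.7 124.1] front mid [547.8   9.7] buffer n,t: 0.4 0.9
  socket px 44 [610.2  39.4  61.5]
wrist rect yaw 7.7 fit yaw 7.42 size [ 89.1 118.4] front mid [546.    7.8] buffer n,t: -1.6 -0.7
  socket px 411 [610.4  31.   62.1]
grip ((489.933349609375, -249.7523956298828), (88.30693817138672, 27.70793914794922), 5.361044406890869)
rod z 57.43932935437599 pitch -0.32838761099196473
plate 92 [[-6.9, -38.9], [-4.9, 36.4]]
```

View pics/qwrist.png

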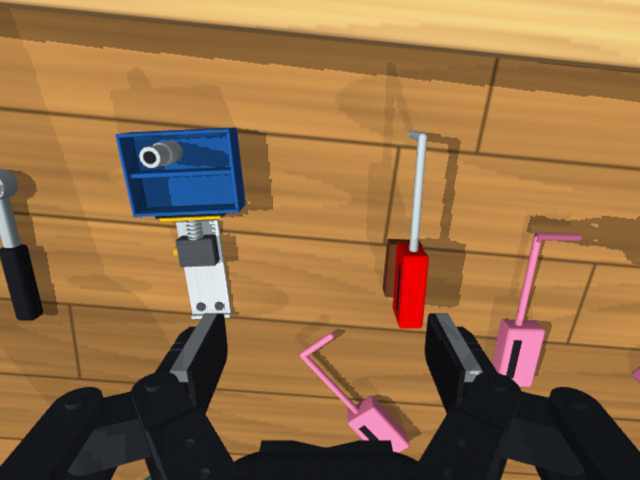

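The wrist view shows the tray square and centred on the plate at (180,172), within about 1 mm and 0.2°, with the socket standing at (152,156). The hook lies back on its rest at (411,285), within 1 mm and 0.1° of where I found it. I'll hand the job in.

```bash
python3 -c "
from plant import ctrl
print(ctrl.hand_in())"
```

```text
the job is handed in; nothing more can be done
None
```

The job is handed in at about 23 s on the clock: the tray rests square and centred (within about 1 mm) on the buffer plate, which I pressed for over a second at an estimated 9–10 N, with the socket standing and the hook back on its rest as found.

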